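# Clamp up a row of frame sticks in the glue jig

## Robot

A 7-joint arm with a two-finger parallel gripper is mounted at the origin on the work surface. World frame = base frame: x ahead of the robot, y to its left, z up, the work surface at z = 0. Lengths are in mm, angles in rad, forces in N, time in s.
With the tool pointing down it reaches from about 425 to 875 mm from the base axis. Payload 8.4 kg.
Tool frame: the origin (TCP) lies on the centre line of the jaws, within the pads' length; the fingertips stand 22 mm ahead of it and the grasp point (between the pads) lies 3 mm ahead of it; z points along the fingers, y is the line along which they close (so a half turn about z gives the same grasp; the last joint's range is limited). The gripper opens to 87 mm and grips with 3 to 60 N. Pads are 19 mm wide; open, the fingers measure 117 mm over their backs; the gripper's body (75 mm by 190 mm) begins 51 mm behind the grasp point.
Start: joints at [-1.441, 0.333, 0.04, 1.465, -0.013, 1.343, -0.059], TCP at [147.43, 633.032, 244.546] pointing down, gripper open.
Joint ranges: [-2.58, 2.58], [-0.38, 2.09], [-1.3, 1.39], [0.25, 2.4], [-1.5, 4.64], [0.08, 2.09], [-2.65, 2.65]. Speed limits (rad/s): [2.22, 2.22, 2.79, 2.79, 3.14, 3.14, 3.14].

## Interface

Orientations are given as a 3x3 rotation matrix whose columns are the frame's x, y, z axes.
In Python, from rig import bot gives the robot as it stands.
- The arm moves only by the shell command python3 -m creep 'ROWS' [FORCE]. ROWS is JSON, a list that holds one entry, the list of rows, each a list of 5 numbers: the shift along the tool's x, y, z scaled (see below), then the turn about the tool's z scaled (see below), then the closure, from 0 (fully open) to 1 (shut). In form: [[[dx, dy, dz, yaw, jaw], ...]]. A call has 1 to 8 rows; each row shifts and turns the commanded pose from where the row before left it, along the tool's axes as they then stand; what a row does not reach is not made up. The controller multiplies each number of a shift by 2 cm and each number of a turn by 8 degrees. A row lasts 1/8 s, in which the tool goes at most 62.5 mm and 10.7 degrees, less where a joint would pass 70% of its speed; a pose out of reach is approached as far as the arm can. A call with a number of a shift or a turn outside -1 to 1 is refused whole. A call with a gripper value outside its range is refused whole. The fingers move at their own pace and stop on an object; FORCE is the grip in N (left out, the last holds). Time passes only in rows, so rows that do not move let the fingers close. It gives the time, the measured TCP pose, the force, the opening and the grip force at its end, in the units of the state.
- bot.state(): the state, without advancing time (a new reading comes with each control period).
- bot.grab_frame(name): name is "side" or "top"; returns the picture (480x640x3 uint8, red, green, blue); there is no depth.
- bot.calibration(name): a dict with "mtx" (3x3 intrinsics, pixels), "camera_from_world" (4x4, takes a point from world to camera coordinates). Camera axes: x right, y down, z forward; pixel columns grow to the right and rows downward; lengths in mm; the calibration is good to about 2 mm. A picture is of the moment at which its call begins. calibration takes no time and is no camera call.
- bot.job_done(): hands the job in; it is judged then, once.
The state is a dict: "time": time; "qpos": joint angles; "dq": joint speeds; "joint_efforts": joint torques, N m; "eef_pos": TCP position; "tcp_rot": TCP orientation; "force": force on the tool from outside, world axes, zero at the start; "moment": the same for the moment, N m; "width": finger opening in mm; "grip_force": force on a finger pad.
Only numpy, scipy, OpenCV 4.12 (cv2) and the standard library are available. Lean on these libraries where they do the work, as an engineer would, in place of code of your own. Each camera call takes 0.05 s, during which the arm holds its last target. There are 200 camera calls.

## Task

Load every loose gilt-topped frame stick into the grey clamp jig, one to a lane, lying along the middle of it. Then lay the steel straightedge flat on the jig in front of the row and use it to square up the sticks: every stick butted against the back fence, the straightedge's red-lined edge flush against all their near ends; let go of it and leave it there. Then press the sprung red lever down until it clicks over and stays down by itself, and after that slide the yellow lock knob away from you, fully to its end stop, without disturbing the other things on the bench.

Things in the scene. Friction and masses are not known exactly. Their poses are not given: they have to be found in the camera images.
- jig: Clamp jig, fixed; place and yaw vary. Grey bed 235 x 410 mm, upper face 18 mm above the bench. Origin on the bench under the bed: the bed reaches x -125 to +110, y -205 to +205 mm in this frame. x points away from the robot, y left, z up. Four lanes 52 mm wide run along x, middles at y = -78, -26, 26, 78 mm, parted by flat black lines. Lever at its right end, lock knob at its left end.
- fence (a point): Middle of the foot of the near face of the aluminium back fence, at jig (85, 0, 18) mm; the face runs along jig y over the whole bed, its top is 76 mm above the bench.
- keeper_bar (a point): Centre of the dark steel keeper bar in front of the fence (jig x 67 to 85, y -130 to +140 mm, 8 mm thick). It is joined to the lever: its underside is 57.5 mm above the bench with the lever up, 46 mm with it latched (2 mm above the sticks, which lie under it when home).
- lane0 (a point): Middle of where a stick lies when home in lane 0: on the bed's upper face, jig frame (35, -78, 18) mm; axes as the jig's. A home stick's origin lies here (give or take some mm along y).
- lane1 (a point): Middle of where a stick lies when home in lane 1: on the bed's upper face, jig frame (35, -26, 18) mm; axes as the jig's. A home stick's origin lies here (give or take some mm along y).
- lane2 (a point): Middle of where a stick lies when home in lane 2: on the bed's upper face, jig frame (35, 26, 18) mm; axes as the jig's. A home stick's origin lies here (give or take some mm along y).
- lane3 (a point): Middle of where a stick lies when home in lane 3: on the bed's upper face, jig frame (35, 78, 18) mm; axes as the jig's. A home stick's origin lies here (give or take some mm along y).
- stick0: Frame stick, wood with a gilt strip on top, 100 (x) x 22 (y) x 26 (z) mm, 35 to 70 g, loose, all alike; origin at the centre of its underside, x along its length (either end may lead). Three or four of them are present, at the start lying apart on a fixed 3 mm green cutting mat left of the jig. Grip it across its 22 mm width.
- stick1: Frame stick, wood with a gilt strip on top, 100 (x) x 22 (y) x 26 (z) mm, 35 to 70 g, loose, all alike; origin at the centre of its underside, x along its length (either end may lead). Three or four of them are present, at the start lying apart on a fixed 3 mm green cutting mat left of the jig. Grip it across its 22 mm width.
- stick2: Frame stick, wood with a gilt strip on top, 100 (x) x 22 (y) x 26 (z) mm, 35 to 70 g, loose, all alike; origin at the centre of its underside, x along its length (either end may lead). Three or four of them are present, at the start lying apart on a fixed 3 mm green cutting mat left of the jig. Grip it across its 22 mm width.
- stick3: Frame stick, wood with a gilt strip on top, 100 (x) x 22 (y) x 26 (z) mm, 35 to 70 g, loose, all alike; origin at the centre of its underside, x along its length (either end may lead). Three or four of them are present, at the start lying apart on a fixed 3 mm green cutting mat left of the jig. Grip it across its 22 mm width.
- straightedge: Steel straightedge, loose, about 250 g: plate 50 (x) x 220 (y) x 6 mm, on it a black rib 12 (x) x 100 (y) mm, 6 to 26 mm up, at x = -10 mm, to pinch across its 12 mm. Origin under the plate's centre; red-lined working edge at x = +25 mm. Starts right of the jig.
- true_edge (a point): Middle of the straightedge's red-lined working edge, 3 mm above its underside; axes as the straightedge's. When flush against sticks that are home it is at jig x = -15 mm; keep it within 20 mm of jig y = 0, to span all lanes.
- lever (a joint): Angle of the red lever at the jig's right end, rad: 0 up (rest), 0.5 fully down. It turns about jig y at jig (80, -155, 58) mm; its arm reaches 146 mm towards the robot and dips as it is pressed. It takes up to 10 N at the pad; a pawl catches it past about 0.47 and then holds it near 0.45; let go earlier, it springs up.
- lever_pad (a point): Middle of the top of the lever's red pad (36 mm along the arm, 32 mm wide), where to press; 127 mm above the bench in jig (-28, -155) mm when up, 67 mm in jig (-48, -155) mm when pressed fully down, 73 mm when latched.
- lock (a joint): Travel of the yellow lock knob at the jig's left end, m: 0 nearest the robot, 0.060 at the far end stop; it slides along jig +x, with 2 N of friction, and stays where it is left. Starts somewhere between 0 and 0.02.
- lock_grip (a point): Centre of the top of the yellow lock knob (18 along x, 22 along y, 28 mm high), 54 mm above the bench, at jig (-45 + travel, 150) mm. Pinch it across y, or push it. A thin steel tongue runs forward from its top at its right side.
- spray_can: Blue spray can, 64 mm across, 180 mm tall; a bystander, loose, not to be moved; origin at the centre of its underside
- glue_bottle: Green glue bottle with orange cap, 56 mm across, 150 mm tall; a bystander, loose, not to be moved; origin at the centre of its underside
- putty_tin: Putty tin with yellow lid, 50 mm across, 45 mm tall; a bystander, loose, not to be moved; origin at the centre of its underside
- tape_roll: Roll of white tape lying flat, 100 mm across, 25 mm tall; a bystander, loose, not to be moved; origin at the centre of its underside
- corner_sample: L-shaped dark frame corner sample, 120 x 120 x 20 mm; a bystander, loose, not to be moved; origin at the centre of its underside
- screwdriver: Screwdriver lying flat; a bystander, loose, not to be moved; origin at the centre of its underside
- point_box: Small card box, 70 x 45 x 30 mm; a bystander, loose, not to be moved; origin at the centre of its underside

How it is judged:
By the outcome, as a careful person would: the job done as asked, in the order asked, and still so for the second after the job is handed in, with the robot touching nothing.
Of stick0, stick1, stick2, stick3 only 3 to 4 are there at a start; the rules pass over those that are not, and their reading is None.
At some moment in a run one of straightedge may be knocked a few centimetres aside while the robot is not near it.
It also fails if it takes over 208 s, if anything falls off the work surface, if the arm or the gripper's body presses on something with over 40 N, if the wrist force passes 120 N, or if a joint passes its speed limit or range.

## Working session

There is one attempt and no reset: what is moved stays moved. The work goes in short steps, Python scripts to look and compute and a shell command to move; the robot and the scene stay as the last step left them, time stands still between calls to the robot, and variables do not carry over. Pictures are saved under pics/ and viewed, at most 14 in all, crops included, and the job is handed in when it is done.

```bash
ls; mkdir -p pics
python3 - <<'E'
from rig import bot
import cv2
for n in("top","side"):
    cv2.imwrite(f"pics/{n}0.png",bot.grab_frame(n)[:,:,::-1]); c=bot.calibration(n); print(c["mtx"].round(1).tolist(),c["camera_from_world"].round(3).tolist())
s=bot.state(); print(s)
E
```

```text
pics
[[542.7, 0.0, 312.1], [0.0, 542.7, 238.4], [0.0, 0.0, 1.0]] [[-0.03, -0.999, 0.019, -10.32], [-0.995, 0.028, -0.094, 563.229], [0.094, -0.022, -0.995, 1178.978], [0.0, 0.0, 0.0, 1.0]]
[[487.9, 0.0, 316.0], [0.0, 487.9, 224.2], [0.0, 0.0, 1.0]] [[0.757, -0.653, 0.014, -420.483], [-0.473, -0.563, -0.678, 329.719], [0.451, 0.507, -0.735, 820.901], [0.0, 0.0, 0.0, 1.0]]
{'time': 0.1, 'qpos': array([-1.44120133,  0.33381904,  0.03988508,  1.46612233, -0.01338363,
        1.34330873, -0.05849593]), 'dq': array([-0.00111469, -0.00025023, -0.00153528, -0.00164807, -0.00033282,
        0.00071443, -0.00048946]), 'joint_efforts': array([ 4.71189909e-03, -6.57819700e+01,  1.34077113e+00, -4.04707432e+01,
       -5.95298270e-02,  4.08365834e-02,  8.00964040e-05]), 'eef_pos': array([147.37298893, 632.69499137, 243.79168259]), 'tcp_rot': array([[-9.73936293e-01,  2.26821635e-01, -2.05461140e-04],
       [ 2.26821701e-01,  9.73935327e-01, -1.37642999e-03],
       [-1.12098238e-04, -1.38715817e-03, -9.99999032e-01]]), 'force': array([ 0.508995  ,  0.09062566, -0.65400889]), 'moment': array([-0.04457402, -0.01667016, -0.05180706]), 'grip_force': 0.0, 'width': 86.48607517662731}
```

View pics/top0.png

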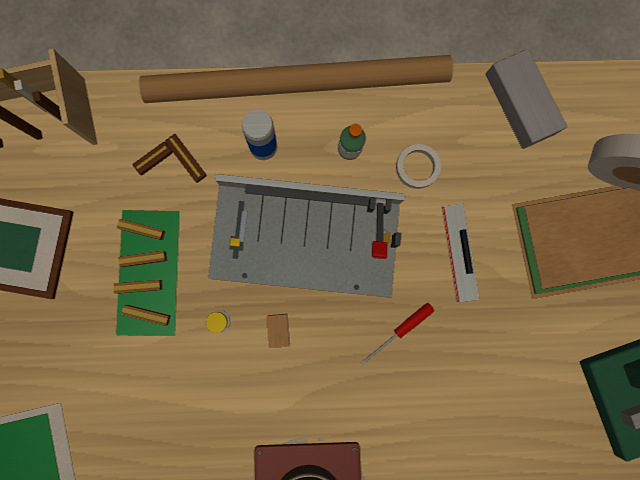

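View pics/side0.png

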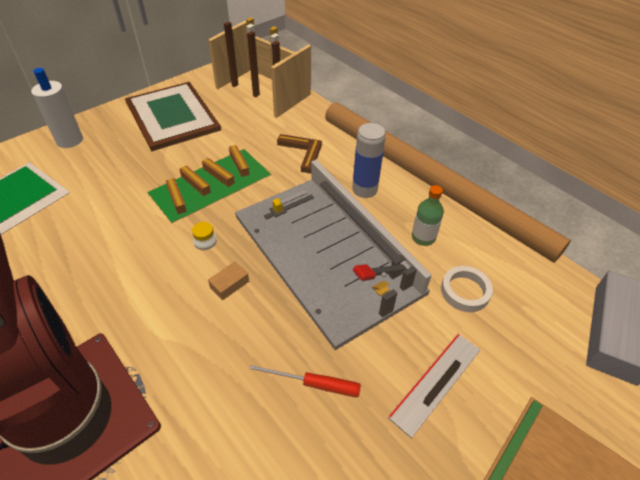

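Both views show four sticks on the mat (top px ~(140,229), (142,259), (137,287), (146,315)), the jig spanning columns 209–403, the straightedge at (461,253), and the tin and box in front of the jig. I'll enlarge these to measure them.

Run:
```python
import cv2
i=cv2.imread("pics/top0.png")
cv2.imwrite("pics/c1.png",cv2.resize(i[165:305,200:400],None,fx=4,fy=4,interpolation=cv2.INTER_CUBIC))
a=cv2.resize(i[205:340,105:190],None,fx=4,fy=4,interpolation=cv2.INTER_CUBIC)
b=cv2.resize(i[195:310,435:490],None,fx=4,fy=4,interpolation=cv2.INTER_CUBIC)
import numpy as np
o=np.zeros((540,560,3),np.uint8);o[:,:340]=a;o[:460,340:]=b
cv2.imwrite("pics/c2.png",o)
```

```text
(no output)
```

View pics/c1.png

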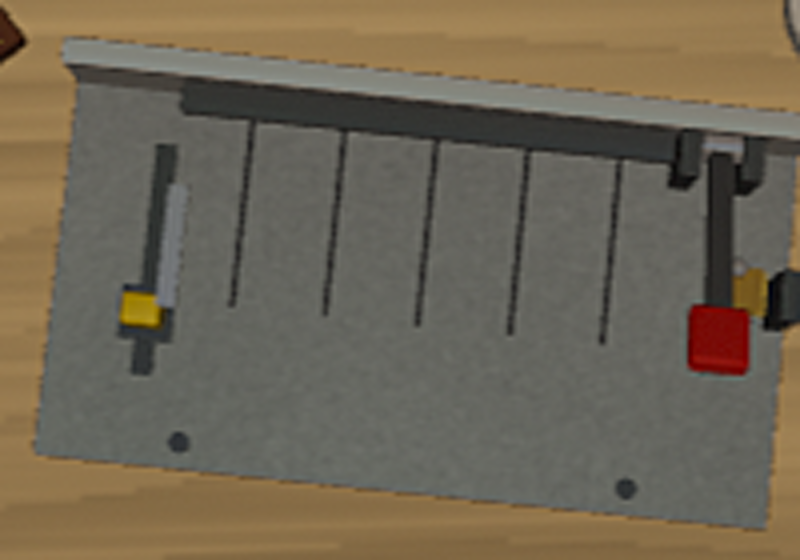

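View pics/c2.png

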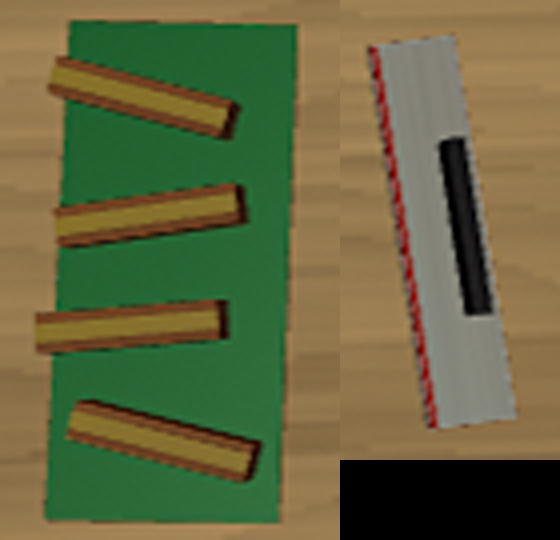

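```bash
cat > h.py <<'E'
import numpy as np, cv2
from rig import bot
from scipy.optimize import least_squares
def ray(n,px,z):
    c=bot.calibration(n);T=c["camera_from_world"];R,t=T[:3,:3],T[:3,3]
    px=np.atleast_2d(np.asarray(px,float));d=(R.T@np.linalg.inv(c["mtx"])@np.c_[px,np.ones(len(px))].T).T
    o=-R.T@t; k=(np.asarray(z)-o[2])/d[:,2]; return (o+k[:,None]*d)[:,:2]
def proj(n,P):
    c=bot.calibration(n);T=c["camera_from_world"];q=np.atleast_2d(P)@T[:3,:3].T+T[:3,3];q=q@c["mtx"].T;return q[:,:2]/q[:,2:]
def c1(p): return (np.array(p)+.5)/4-.5+[200,165]
def c2(p): return (np.array(p)+.5)/4-.5+[105,205]
def c3(p): return (np.array(p)+.5)/4-.5+[435-85,195]
def rot(a): return np.array([[np.cos(a),-np.sin(a)],[np.sin(a),np.cos(a)]])
E
python3 - <<'E'
from h import *
W=[ray("top",c1(p),18)[0] for p in((36,455),(766,528))]
J=[(-125,205),(-125,-205)]
pad=ray("top",c1((718,340)),127)[0]
L=[(104,(252,120),(232,305)),(52,(344,130),(325,315)),(0,(435,139),(417,325)),(-52,(527,149),(510,333)),(-104,(619,158),(602,343))]
Lw=[(y,ray("top",c1(a),18)[0],ray("top",c1(b),18)[0]) for y,a,b in L]
F=[ray("top",c1(p),76)[0] for p in((75,66),(800,140))]
def f(p):
    inv=lambda w:rot(p[2]).T@(w-p[:2]); r=[]
    for w,j in zip(W,J): r+=list(inv(w)-j)
    r+=list(inv(pad)-(-28,-155))
    for y,a,b in Lw: r+=[inv(a)[1]-y,inv(b)[1]-y]
    for w in F: r.append(inv(w)[0]-85)
    return np.array(r)
s=least_squares(f,[650,0,0]);print("jig",s.x.round(3),f(s.x).round(1))
p=s.x
print("knob",(rot(p[2]).T@(ray("top",c1((140,309)),54)[0]-p[:2])).round(1))
for n,q in dict(A=[(58,57),(50,92),(235,102),(224,135)],B=[(55,210),(60,245),(237,186),(240,220)],C=[(36,315),(37,352),(219,303),(220,338)],D=[(82,402),(67,438),(254,442),(243,478)]).items():
    w=ray("top",c2(q),29);a=w[:2].mean(0);b=w[2:].mean(0);d=a-b
    print(n,w.mean(0).round(1),"ang",np.arctan2(d[1],d[0]).round(3),np.linalg.norm(d).round(1),np.linalg.norm(w[0]-w[1]).round(1))
w=ray("top",c3([(372,46),(433,427),(455,36),(516,417)]),6)
print("SE",w.mean(0).round(1),"xang",np.arctan2(*((w[:2].mean(0)-w[2:].mean(0))[::-1])).round(3),"yang",np.arctan2(*((w[1]-w[0])[::-1])).round(3),np.linalg.norm(w[0]-w[1]),np.linalg.norm(w[0]-w[2]))
r=ray("top",c3([(440,140),(465,137),(492,313),(467,316)]),26);print("rib",r.mean(0).round(1))
for n,px,z in(("tin",(216,322),45),("box",(278,330),30),("can",(258,120),180),("glue",(355,131),150)): print(n,ray("top",px,z).round())
E
```

```text
jig [ 5.77378e+02 -1.19490e+01 -1.30000e-01] [ 1.3 -2.6  1.8  0.7 -3.2  1.3  0.1 -0.2  0.  -0.4  0.6 -0.   0.4 -0.2
  0.3  0.1 -0.1  0.2]
knob [-39.9 149.8]
A [594.6 352.4] ang 1.296 100.0 19.8
B [528.8 348.9] ang 1.678 99.3 19.5
C [468.  359.9] ang 1.612 99.4 20.1
D [406.2 341.8] ang 1.316 97.2 20.8
SE [ 523.9 -362.7] xang 1.661 yang -3.036 218.1274284047359 48.17004751907544
rib [ 524.5 -369.3]
tin [[386. 186.]]
box [[364.  54.]]
can [[786.  76.]]
glue [[ 768. -118.]]
```

The measurements hold up: stick lengths come out at 97–100 mm, the straightedge at 218 x 48 mm, and the jig residuals are 3 mm or less. Next is a small helper that converts world targets to move units.

```bash
cat >> h.py <<'E'
JIG=np.array([577.4,-12.0,-0.130])
def jw(x,y): return rot(JIG[2])@[x,y]+JIG[:2]
def go(x,y,z,ang):
    "units to reach TCP target with tool-y at world angle ang; shifts in axes after the yaw"
    s=bot.state();R=s["tcp_rot"];p=s["eef_pos"];a=np.arctan2(R[1,1],R[0,1])
    yaw=-(np.angle(np.exp(1j*(ang-a))));d=np.array([x,y])-p[:2]
    ex=np.array([-np.sin(ang),np.cos(ang)]);ey=np.array([np.cos(ang),np.sin(ang)])
    print("t",round(s["time"],2),"pos",p.round(1),"a",a.round(3),"q7",s["qpos"][6].round(2),"w",round(s["width"],1),"| yaw",(np.degrees(yaw)/8).round(2),"dx dy dz",(np.array([d@ex,d@ey,p[2]-z])/20).round(2))
E
python3 -c "
from h import *
go(594.6,352.4,28.5,-.275)"
```

```text
t 0.1 pos [147.4 632.7 243.8] a 1.342 q7 -0.06 w 86.5 | yaw 11.58 dx dy dz [-7.42 25.33 10.76]
```

```bash
python3 -m creep '[[[0,0,0,0.97,0.45],[0,0,0,0.97,0.45],[0,0,0,0.97,0.45],[0,0,0,0.97,0.45],[0,0,0,0.97,0.45],[0,0,0,0.97,0.45],[0,0,0,0.97,0.45],[0,0,0,0.97,0.45]]]' 15 && python3 -m creep '[[[0,0,0,0.97,0.45],[0,0,0,0.97,0.45],[0,0,0,0.97,0.45],[0,0,0,0.9,0.45],[-0.3,0.97,0.2,0,0.45],[-0.3,0.97,0.2,0,0.45],[-0.3,0.97,0.2,0,0.45],[-0.3,0.97,0.2,0,0.45]]]' && python3 -c "
from h import *
go(594.6,352.4,28.5,-.275)"
```

```text
time: 1.1
eef_pos: [147.4, 632.8, 244.0]
tcp_rot: [[-0.251, 0.968, -0.0], [0.968, 0.251, -0.001], [-0.001, -0.0, -1.0]]
force: [-1.0, 0.2, 0.0]
width: 47.6
grip_force: 0.0
time: 2.1
eef_pos: [217.5, 587.7, 228.3]
tcp_rot: [[0.27, 0.963, 0.0], [0.963, -0.27, -0.0], [-0.0, 0.0, -1.0]]
force: [-0.4, -0.0, 0.2]
width: 47.7
grip_force: 0.0
t 2.1 pos [217.5 587.7 228.3] a -0.274 q7 -1.49 w 47.7 | yaw 0.01 dx dy dz [-6.21 21.34  9.99]
```

```bash
M='[-0.28,0.97,0.2,0,0.45]'; python3 -m creep '[[[-0.28,0.97,0.2,0,0.45],[-0.28,0.97,0.2,0,0.45],[-0.28,0.97,0.2,0,0.45],[-0.28,0.97,0.2,0,0.45],[-0.28,0.97,0.2,0,0.45],[-0.28,0.97,0.2,0,0.45],[-0.28,0.97,0.2,0,0.45],[-0.28,0.97,0.2,0,0.45]]]' >/dev/null && python3 -m creep '[[[-0.28,0.97,0.2,0,0.45],[-0.28,0.97,0.2,0,0.45],[-0.28,0.97,0.2,0,0.45],[-0.28,0.97,0.2,0,0.45],[-0.28,0.97,0.2,0,0.45],[-0.28,0.97,0.2,0,0.45],[-0.28,0.97,0.2,0,0.45],[-0.28,0.97,0.2,0,0.45]]]' >/dev/null && python3 -m creep '[[[-0.28,0.97,0.2,0,0.45],[-0.28,0.97,0.2,0,0.45],[-0.28,0.97,0.2,0,0.45],[-0.28,0.97,0.2,0,0.45],[-0.28,0.97,0.2,0,0.45],[0,0,0,0,0.45],[0,0,0,0,0.45]]]' && python3 -c "
from h import *
go(594.6,352.4,28.5,-.275)"
```

```text
time: 4.97
eef_pos: [575.7, 366.3, 144.5]
tcp_rot: [[0.27, 0.963, -0.001], [0.963, -0.27, 0.0], [0.0, -0.001, -1.0]]
force: [0.4, 0.1, -0.4]
width: 47.8
grip_force: 0.0
t 4.97 pos [575.7 366.3 144.5] a -0.273 q7 -0.74 w 47.8 | yaw 0.01 dx dy dz [-0.41  1.1   5.8 ]
```

```bash
python3 -m creep '[[[-0.2,0.55,0.8,0,0.45],[-0.21,0.55,0.8,0,0.45],[0,0,0.9,0,0.45],[0,0,0.9,0,0.45],[0,0,0.9,0,0.45],[0,0,0.9,0,0.45],[0,0,0.6,0,0.45],[0,0,0,0,0.45]]]' && python3 -m creep '[[[0,0,0,0,0.9],[0,0,0,0,0.9],[0,0,0,0,0.9],[0,0,0,0,0.9]]]' 15 && python3 -c "
from h import *
x=jw(5,78);go(*x,120,1.441)"
```

```text
time: 5.98
eef_pos: [594.7, 351.6, 27.5]
tcp_rot: [[0.27, 0.963, -0.001], [0.963, -0.27, -0.001], [-0.001, -0.001, -1.0]]
force: [0.2, 0.7, 0.2]
width: 47.7
grip_force: 0.0
time: 6.48
eef_pos: [595.3, 352.0, 29.0]
tcp_rot: [[0.27, 0.963, 0.0], [0.963, -0.27, 0.0], [0.0, 0.0, -1.0]]
force: [-1.1, 0.3, 1.9]
width: 21.9
grip_force: 15.0
t 6.47 pos [595.3 352.   29. ] a -0.273 q7 -0.67 w 21.9 | yaw -12.28 dx dy dz [ -1.72 -14.26  -4.55]
```

```bash
python3 -m creep '[[[0,0,-0.6,0,0.9],[0,0,-0.6,-0.9,0.9],[0,0,-0.6,-0.95,0.9],[0,0,-0.6,-0.95,0.9],[0,0,-0.6,-0.95,0.9],[0,0,-0.6,-0.95,0.9],[0,0,-0.6,-0.95,0.9],[0,0,-0.35,-0.95,0.9]]]' >/dev/null && python3 -m creep '[[[0,0,0,-0.95,0.9],[0,0,0,-0.95,0.9],[0,0,0,-0.95,0.9],[0,0,0,-0.95,0.9],[0,0,0,-0.95,0.9],[0,0,0,-0.95,0.9],[-0.1,-0.9,0,0,0.9],[-0.1,-0.9,0,0,0.9]]]' >/dev/null && python3 -m creep '[[[-0.1,-0.9,0,0,0.9],[-0.1,-0.9,0,0,0.9],[-0.1,-0.9,0,0,0.9],[-0.1,-0.9,0,0,0.9],[-0.1,-0.9,0,0,0.9],[-0.1,-0.9,0,0,0.9],[-0.1,-0.9,0,0,0.9],[-0.1,-0.9,0,0,0.9]]]' >/dev/null && python3 -m creep '[[[-0.12,-0.9,0,0,0.9],[-0.12,-0.9,0,0,0.9],[-0.12,-0.9,0,0,0.9],[-0.12,-0.9,0,0,0.9],[-0.1,-0.9,0,0,0.9],[-0.1,-0.7,0,0,0.9],[0,0,0,0,0.9]]]' && python3 -c "
from h import *
x=jw(5,78);go(*x,45,1.441)"
```

```text
time: 10.35
eef_pos: [592.6, 64.3, 119.6]
tcp_rot: [[-0.992, 0.129, 0.0], [0.129, 0.992, -0.0], [-0.0, -0.0, -1.0]]
force: [0.7, -0.3, -0.8]
width: 21.6
grip_force: 15.0
t 10.35 pos [592.6  64.3 119.6] a 1.442 q7 1.32 w 21.6 | yaw 0.01 dx dy dz [0.01 0.02 3.73]
```

```bash
python3 -m creep '[[[0,0,0.7,0,0.9],[0,0,0.7,0,0.9],[0,0,0.7,0,0.9],[0,0,0.7,0,0.9],[0,0,0.6,0,0.9],[0,0,0.35,0,0.9],[0,0,0,0,0.9],[0,0,0,0,0.6]]]' && python3 -m creep '[[[0,0,0,0,0.6],[0,0,0,0,0.6],[0,0,-0.8,0,0.6],[0,0,-0.8,0,0.6],[0,0,-0.8,0.9,0.6],[0,0,-0.8,0.9,0.6],[0,0,-0.5,0.9,0.5],[0,0,0,0.9,0.5]]]' && python3 -c "
from h import *
go(528.8,348.9,28.5,.107)"
```

```text
time: 11.35
eef_pos: [592.8, 65.9, 44.8]
tcp_rot: [[-0.992, 0.127, 0.001], [0.127, 0.992, 0.0], [-0.001, 0.0, -1.0]]
force: [-0.2, 0.4, 0.4]
width: 26.3
grip_force: 0.0
time: 12.35
eef_pos: [593.5, 66.0, 121.1]
tcp_rot: [[-0.806, 0.592, 0.003], [0.592, 0.806, 0.001], [-0.002, 0.003, -1.0]]
force: [-0.1, 0.7, -0.6]
width: 42.0
grip_force: 0.0
t 12.35 pos [593.5  66.  121.1] a 0.937 q7 0.83 w 42.0 | yaw 5.94 dx dy dz [14.41 -1.71  4.63]
```

```bash
python3 -m creep '[[[0,0,0,0.98,0.45],[0,0,0,0.98,0.45],[0,0,0,0.98,0.45],[0,0,0,0.98,0.45],[0,0,0,0.98,0.45],[0,0,0,0.98,0.45],[0.96,-0.11,0,0,0.45],[0.96,-0.11,0,0,0.45]]]' >/dev/null && python3 -m creep '[[[0.96,-0.11,0,0,0.45],[0.96,-0.11,0,0,0.45],[0.96,-0.11,0,0,0.45],[0.96,-0.11,0,0,0.45],[0.96,-0.11,0,0,0.45],[0.96,-0.11,0,0,0.45],[0.96,-0.11,0,0,0.45],[0.96,-0.11,0,0,0.45]]]' > /dev/null && python3 -m creep '[[[0.96,-0.11,0.2,0,0.45],[0.96,-0.11,0.2,0,0.45],[0.96,-0.11,0.2,0,0.45],[0.96,-0.11,0.2,0,0.45],[0.96,-0.11,0.2,0,0.45],[0,0,0,0,0.45],[0,0,0,0,0.45]]]' && python3 -c "
from h import *
go(528.8,348.9,28.5,.107)"
```

```text
time: 15.22
eef_pos: [525.6, 347.1, 98.6]
tcp_rot: [[-0.119, 0.993, 0.0], [0.993, 0.119, -0.001], [-0.001, 0.0, -1.0]]
force: [-0.5, -0.2, -1.0]
width: 47.9
grip_force: 0.0
t 15.22 pos [525.6 347.1  98.6] a 0.12 q7 -0.43 w 47.9 | yaw 0.09 dx dy dz [0.07 0.17 3.5 ]
```

```bash
python3 -m creep '[[[0.07,0.17,0.5,0.09,0.45],[0,0,0.6,0,0.45],[0,0,0.6,0,0.45],[0,0,0.6,0,0.45],[0,0,0.6,0,0.45],[0,0,0.6,0,0.45],[0,0,0,0,0.45],[0,0,0,0,0.9]]]' >/dev/null && python3 -m creep '[[[0,0,0,0,0.9],[0,0,0,0,0.9],[0,0,0,0,0.9]]]' 15 && python3 -c "
from h import *
x=jw(5,26);go(*x,120,1.441)"
```

```text
time: 16.6
eef_pos: [528.7, 349.8, 28.9]
tcp_rot: [[-0.107, 0.994, 0.001], [0.994, 0.107, 0.0], [0.0, 0.001, -1.0]]
force: [-0.8, -0.8, 1.0]
width: 21.7
grip_force: 15.0
t 16.6 pos [528.7 349.8  28.9] a 0.108 q7 -0.42 w 21.7 | yaw -9.55 dx dy dz [ -5.01 -16.32  -4.55]
```

```bash
python3 -m creep '[[[0,0,-0.6,0,0.9],[0,0,-0.6,-0.95,0.9],[0,0,-0.6,-0.95,0.9],[0,0,-0.6,-0.95,0.9],[0,0,-0.6,-0.95,0.9],[0,0,-0.6,-0.95,0.9],[0,0,-0.6,-0.95,0.9],[0,0,-0.35,-0.95,0.9]]]' >/dev/null && python3 -m creep '[[[0,0,0,-0.95,0.9],[0,0,0,-0.95,0.9],[0,0,0,-1,0.9],[-0.28,-0.9,0,0,0.9],[-0.28,-0.9,0,0,0.9],[-0.28,-0.9,0,0,0.9],[-0.28,-0.9,0,0,0.9],[-0.28,-0.9,0,0,0.9]]]' >/dev/null && python3 -m creep '[[[-0.28,-0.9,0,0,0.9],[-0.28,-0.9,0,0,0.9],[-0.28,-0.9,0,0,0.9],[-0.28,-0.9,0,0,0.9],[-0.28,-0.9,0,0,0.9],[-0.28,-0.9,0,0,0.9],[-0.28,-0.9,0,0,0.9],[-0.28,-0.9,0,0,0.9]]]' >/dev/null && python3 -m creep '[[[-0.28,-0.9,0,0,0.9],[-0.28,-0.9,0,0,0.9],[-0.28,-0.9,0,0,0.9],[-0.28,-0.9,0,0,0.9],[-0.28,-0.9,0,0,0.9],[0,0,0,0,0.9],[0,0,0,0,0.9]]]' && python3 -c "
from h import *
x=jw(5,26);go(*x,44.5,1.441)"
```

```text
time: 20.48
eef_pos: [586.4, 16.0, 119.5]
tcp_rot: [[-0.992, 0.129, -0.0], [0.129, 0.992, 0.0], [0.0, 0.0, -1.0]]
force: [0.2, -0.4, 0.4]
width: 21.8
grip_force: 15.0
t 20.48 pos [586.4  16.  119.5] a 1.442 q7 1.39 w 21.8 | yaw 0.0 dx dy dz [ 0.01 -0.15  3.75]
```

```bash
python3 -m creep '[[[0,-0.15,0.7,0,0.9],[0,0,0.7,0,0.9],[0,0,0.7,0,0.9],[0,0,0.7,0,0.9],[0,0,0.6,0,0.9],[0,0,0.35,0,0.9],[0,0,0,0,0.9],[0,0,0,0,0.6]]]' && python3 -m creep '[[[0,0,0,0,0.6],[0,0,0,0,0.6],[0,0,-0.8,0,0.6],[0,0,-0.8,0,0.6],[0,0,-0.8,0.9,0.6],[0,0,-0.8,0.9,0.6],[0,0,-0.5,0.9,0.5],[0,0,0,0.9,0.5]]]' >/dev/null&& python3 -c "
from h import *
go(468,359.9,28.5,.041)"
```

```text
time: 21.48
eef_pos: [586.3, 12.3, 44.8]
tcp_rot: [[-0.992, 0.129, 0.001], [0.129, 0.992, 0.0], [-0.001, 0.0, -1.0]]
force: [0.2, 0.7, 0.9]
width: 26.5
grip_force: 0.0
t 22.48 pos [587.1  12.4 121.1] a 0.934 q7 0.92 w 42.3 | yaw 6.4 dx dy dz [17.6  -5.24  4.63]
```

```bash
python3 -m creep '[[[0,0,0,0.92,0.45],[0,0,0,0.92,0.45],[0,0,0,0.92,0.45],[0,0,0,0.92,0.45],[0,0,0,0.92,0.45],[0,0,0,0.92,0.45],[0,0,0,0.92,0.45],[0.92,-0.28,0,0,0.45]]]' >/dev/null && python3 -m creep '[[[0.92,-0.28,0,0,0.45],[0.92,-0.28,0,0,0.45],[0.92,-0.28,0,0,0.45],[0.92,-0.28,0,0,0.45],[0.92,-0.28,0,0,0.45],[0.92,-0.28,0,0,0.45],[0.92,-0.28,0,0,0.45],[0.92,-0.28,0,0,0.45]]]' > /dev/null && python3 -m creep '[[[0.92,-0.28,0,0,0.45],[0.92,-0.28,0,0,0.45],[0.92,-0.28,0,0,0.45],[0.92,-0.28,0,0,0.45],[0.92,-0.28,0,0,0.45],[0.92,-0.28,0,0,0.45],[0.92,-0.28,0,0,0.45],[0.92,-0.28,0,0,0.45]]]' > /dev/null && python3 -m creep '[[[0.92,-0.28,0.2,0,0.45],[0.92,-0.28,0.2,0,0.45],[0,0,0.4,0,0.45],[0,0,0,0,0.45]]]' && python3 -c "
from h import *
go(468,359.9,28.5,.041)"
```

```text
time: 25.98
eef_pos: [465.9, 356.4, 101.4]
tcp_rot: [[-0.039, 0.999, -0.001], [0.999, 0.039, -0.002], [-0.002, -0.001, -1.0]]
force: [0.6, -0.9, 0.5]
width: 47.8
grip_force: 0.0
t 25.98 pos [465.9 356.4 101.4] a 0.039 q7 -0.62 w 47.8 | yaw -0.02 dx dy dz [0.17 0.11 3.65]
```

```bash
python3 -m creep '[[[0.17,0.11,0.6,0,0.45],[0,0,0.6,0,0.45],[0,0,0.6,0,0.45],[0,0,0.6,0,0.45],[0,0,0.6,0,0.45],[0,0,0.6,0,0.45],[0,0,0,0,0.45],[0,0,0,0,0.9]]]' >/dev/null && python3 -m creep '[[[0,0,0,0,0.9],[0,0,0,0,0.9],[0,0,0,0,0.9]]]' 15 && python3 -c "
from h import *
x=jw(5,-26);go(*x,120,1.441)"
```

```text
time: 27.35
eef_pos: [468.3, 361.1, 30.9]
tcp_rot: [[-0.039, 0.999, 0.0], [0.999, 0.039, 0.0], [0.0, 0.0, -1.0]]
force: [-0.4, -0.5, 1.6]
width: 21.9
grip_force: 15.0
t 27.35 pos [468.3 361.1  30.9] a 0.039 q7 -0.6 w 21.9 | yaw -10.04 dx dy dz [ -8.08 -19.09  -4.45]
```

```bash
python3 -m creep '[[[0,0,-0.6,0,0.9],[0,0,-0.6,-0.91,0.9],[0,0,-0.6,-0.91,0.9],[0,0,-0.6,-0.91,0.9],[0,0,-0.6,-0.91,0.9],[0,0,-0.6,-0.91,0.9],[0,0,-0.6,-0.91,0.9],[0,0,-0.35,-0.91,0.9]]]' >/dev/null && python3 -m creep '[[[0,0,0,-0.91,0.9],[0,0,0,-0.92,0.9],[0,0,0,-0.92,0.9],[0,0,0,-0.92,0.9],[-0.37,-0.87,0,0,0.9],[-0.37,-0.87,0,0,0.9],[-0.37,-0.87,0,0,0.9],[-0.37,-0.87,0,0,0.9]]]' >/dev/null && python3 -m creep '[[[-0.37,-0.87,0,0,0.9],[-0.37,-0.87,0,0,0.9],[-0.37,-0.87,0,0,0.9],[-0.37,-0.87,0,0,0.9],[-0.37,-0.87,0,0,0.9],[-0.37,-0.87,0,0,0.9],[-0.37,-0.87,0,0,0.9],[-0.37,-0.87,0,0,0.9]]]' >/dev/null && python3 -m creep '[[[-0.37,-0.87,0,0,0.9],[-0.37,-0.87,0,0,0.9],[-0.37,-0.87,0,0,0.9],[-0.37,-0.87,0,0,0.9],[-0.37,-0.87,0,0,0.9],[-0.37,-0.87,0,0,0.9],[-0.37,-0.87,0,0,0.9],[-0.37,-0.87,0,0,0.9]]]' >/dev/null && python3 -m creep '[[[-0.37,-0.87,0,0,0.9],[-0.37,-0.87,0,0,0.9],[0,0,0,0,0.9],[0,0,0,0,0.9]]]' && python3 -c "
from h import *
x=jw(5,-26);go(*x,46,1.441)"
```

```text
time: 31.85
eef_pos: [579.9, -39.0, 121.5]
tcp_rot: [[-0.992, 0.129, -0.0], [0.129, 0.992, 0.0], [0.0, 0.0, -1.0]]
force: [-0.1, -0.5, -0.6]
width: 21.7
grip_force: 15.0
t 31.85 pos [579.9 -39.  121.5] a 1.441 q7 1.5 w 21.7 | yaw 0.0 dx dy dz [0.05 0.02 3.77]
```

```bash
python3 -m creep '[[[0.05,0,0.7,0,0.9],[0,0,0.7,0,0.9],[0,0,0.7,0,0.9],[0,0,0.7,0,0.9],[0,0,0.6,0,0.9],[0,0,0.35,0,0.9],[0,0,0,0,0.9],[0,0,0,0,0.6]]]' && python3 -m creep '[[[0,0,0,0,0.6],[0,0,0,0,0.6],[0,0,-0.8,0,0.6],[0,0,-0.8,0,0.6],[0,0,-0.8,0.9,0.6],[0,0,-0.8,0.9,0.6],[0,0,-0.5,0.9,0.5],[0,0,0,0.9,0.5]]]' >/dev/null&& python3 -c "
from h import *
go(415.8,378.6,28.5,-.255)"
```

```text
time: 32.85
eef_pos: [579.3, -39.5, 46.8]
tcp_rot: [[-0.992, 0.129, 0.001], [0.129, 0.992, 0.0], [-0.001, 0.0, -1.0]]
force: [0.4, -0.2, 0.0]
width: 26.3
grip_force: 0.0
t 33.85 pos [580.  -39.5 123.1] a 0.934 q7 1.01 w 42.1 | yaw 8.52 dx dy dz [ 18.16 -13.22   4.73]
```

```bash
python3 -m creep '[[[0,0,0,0.95,0.45],[0,0,0,0.95,0.45],[0,0,0,0.95,0.45],[0,0,0,0.95,0.45],[0,0,0,0.95,0.45],[0,0,0,0.95,0.45],[0,0,0,0.95,0.45],[0,0,0,0.94,0.45]]]' >/dev/null && python3 -m creep '[[[0,0,0,0.93,0.45],[0.83,-0.6,0,0,0.45],[0.83,-0.6,0,0,0.45],[0.83,-0.6,0,0,0.45],[0.83,-0.6,0,0,0.45],[0.83,-0.6,0,0,0.45],[0.83,-0.6,0,0,0.45],[0.83,-0.6,0,0,0.45]]]' > /dev/null && python3 -m creep '[[[0.83,-0.6,0,0,0.45],[0.83,-0.6,0,0,0.45],[0.83,-0.6,0,0,0.45],[0.83,-0.6,0,0,0.45],[0.83,-0.6,0,0,0.45],[0.83,-0.6,0,0,0.45],[0.83,-0.6,0,0,0.45],[0.83,-0.6,0,0,0.45]]]' > /dev/null && python3 -m creep '[[[0.83,-0.6,0,0,0.45],[0.83,-0.6,0,0,0.45],[0.83,-0.6,0,0,0.45],[0.83,-0.6,0.2,0,0.45],[0.83,-0.6,0.2,0,0.45],[0.83,-0.6,0.2,0,0.45],[0,0,0.2,0,0.45],[0,0,0,0,0.45]]]' && python3 -c "
from h import *
go(415.8,378.6,28.5,-.255)"
```

```text
time: 37.85
eef_pos: [421.6, 360.0, 104.0]
tcp_rot: [[0.249, 0.969, -0.0], [0.969, -0.249, -0.001], [-0.001, -0.0, -1.0]]
force: [-0.4, -0.2, 0.6]
width: 47.8
grip_force: 0.0
t 37.85 pos [421.6 360.  104. ] a -0.252 q7 -0.97 w 47.8 | yaw 0.02 dx dy dz [ 0.83 -0.52  3.77]
```

```bash
python3 -m creep '[[[0.41,-0.26,0,0,0.45],[0.42,-0.26,0.5,0,0.45],[0,0,0.7,0,0.45],[0,0,0.7,0,0.45],[0,0,0.7,0,0.45],[0,0,0.7,0,0.45],[0,0,0.45,0,0.45],[0,0,0,0,0.45]]]' && python3 -m creep '[[[0,0,0,0,0.9],[0,0,0,0,0.9],[0,0,0,0,0.9],[0,0,0,0,0.9]]]' 20 && python3 -c "
from h import *
x=jw(-88,-78);go(*x,120,1.441)"
```

```text
time: 38.85
eef_pos: [415.4, 379.0, 28.8]
tcp_rot: [[0.249, 0.969, -0.001], [0.969, -0.249, -0.001], [-0.001, -0.001, -1.0]]
force: [0.0, -0.9, 0.4]
width: 48.0
grip_force: 0.0
time: 39.35
eef_pos: [415.7, 379.6, 29.9]
tcp_rot: [[0.248, 0.969, 0.0], [0.969, -0.248, 0.0], [0.0, 0.0, -1.0]]
force: [-0.7, 0.5, 3.7]
width: 21.7
grip_force: 19.8
t 39.35 pos [415.7 379.6  29.9] a -0.251 q7 -0.98 w 21.7 | yaw -12.12 dx dy dz [ -6.15 -22.27  -4.51]
```

```bash
python3 -m creep '[[[0,0,-0.6,0,0.9],[0,0,-0.6,-0.93,0.9],[0,0,-0.6,-0.93,0.9],[0,0,-0.6,-0.93,0.9],[0,0,-0.6,-0.93,0.9],[0,0,-0.6,-0.93,0.9],[0,0,-0.6,-0.93,0.9],[0,0,-0.4,-0.93,0.9]]]' >/dev/null && python3 -m creep '[[[0,0,0,-0.93,0.9],[0,0,0,-0.93,0.9],[0,0,0,-0.93,0.9],[0,0,0,-0.93,0.9],[0,0,0,-0.93,0.9],[0,0,0,-0.96,0.9],[-0.25,-0.89,0,0,0.9],[-0.25,-0.89,0,0,0.9]]]' >/dev/null && python3 -m creep '[[[-0.25,-0.89,0,0,0.9],[-0.25,-0.89,0,0,0.9],[-0.25,-0.89,0,0,0.9],[-0.25,-0.89,0,0,0.9],[-0.25,-0.89,0,0,0.9],[-0.25,-0.89,0,0,0.9],[-0.25,-0.89,0,0,0.9],[-0.25,-0.89,0,0,0.9]]]' >/dev/null && python3 -m creep '[[[-0.25,-0.89,0,0,0.9],[-0.25,-0.89,0,0,0.9],[-0.25,-0.89,0,0,0.9],[-0.25,-0.89,0,0,0.9],[-0.25,-0.89,0,0,0.9],[-0.25,-0.89,0,0,0.9],[-0.25,-0.89,0,0,0.9],[-0.25,-0.89,0,0,0.9]]]' >/dev/null && python3 -m creep '[[[-0.25,-0.89,0,0,0.9],[-0.25,-0.89,0,0,0.9],[-0.25,-0.89,0,0,0.9],[-0.25,-0.89,0,0,0.9],[-0.25,-0.89,0,0,0.9],[-0.25,-0.89,0,0,0.9],[0,0,0,0,0.9],[0,0,0,0,0.9]]]' && python3 -c "
from h import *
x=jw(-88,-78);go(*x,45.5,1.441)
cv2.imwrite('pics/side1.png',bot.grab_frame('side')[:,:,::-1])"
```

```text
time: 44.35
eef_pos: [479.2, -59.3, 121.5]
tcp_rot: [[-0.992, 0.129, -0.0], [0.129, 0.992, 0.0], [0.0, 0.0, -1.0]]
force: [-0.3, 0.6, -0.7]
width: 21.6
grip_force: 19.8
t 44.35 pos [479.2 -59.3 121.5] a 1.441 q7 1.51 w 21.6 | yaw 0.0 dx dy dz [-0.16 -0.92  3.8 ]
```

View pics/side1.png

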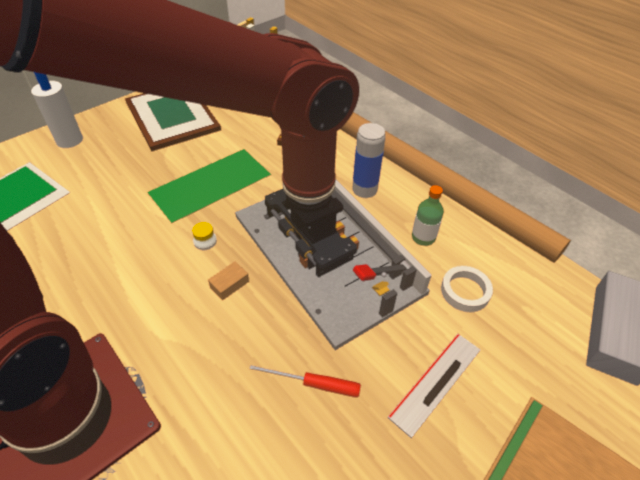

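The gripper's body runs wide along jig y, as I assumed, and the stick hangs level. I'll set it down slightly nearer to the robot so the body stays clear of the lever pad.

```bash
python3 -m creep '[[[0.12,-0.46,0,0,0.9],[0.12,-0.46,0,0,0.9],[0,0,0.7,0,0.9],[0,0,0.7,0,0.9],[0,0,0.7,0,0.9],[0,0,0.7,0,0.9],[0,0,0.6,0,0.9],[0,0,0.38,0,0.9]]]' && python3 -m creep '[[[0,0,0,0,0.9],[0,0,0,0,0.6],[0,0,0,0,0.6],[0,0,0,0,0.6],[0,0,-0.8,0,0.6],[0,0,-0.8,0,0.6],[0,0,-0.8,0,0.6],[0,0,-0.8,0,0.6]]]' && python3 -c "
from h import *
x=jw(-130,-78);go(*x,60,-.130)
x=jw(-130,-78);go(*x,60,-.130+3.1416)"
```

```text
time: 45.4
eef_pos: [472.0, -77.3, 45.0]
tcp_rot: [[-0.992, 0.129, -0.001], [0.129, 0.992, -0.0], [0.001, -0.0, -1.0]]
force: [-0.2, 0.2, 0.4]
width: 22.0
grip_force: 19.8
time: 46.4
eef_pos: [472.5, -77.3, 111.5]
tcp_rot: [[-0.992, 0.129, 0.001], [0.129, 0.992, 0.0], [-0.001, 0.0, -1.0]]
force: [-0.1, 0.7, -0.7]
width: 35.0
grip_force: 0.0
t 46.4 pos [472.5 -77.3 111.5] a 1.441 q7 1.55 w 35.0 | yaw 11.25 dx dy dz [ 0.02 -1.72  2.58]
t 46.4 pos [472.5 -77.3 111.5] a 1.441 q7 1.55 w 35.0 | yaw -11.25 dx dy dz [-0.02  1.72  2.58]
```

```bash
python3 -m creep '[[[0,0,0,0.94,1],[0,0,0,0.94,1],[0,0,0,0.94,1],[0,0,0,0.94,1],[0,0,0,0.94,1],[0,0,0,0.94,1],[0,0,0,0.94,1],[0,0,0,0.94,1]]]' >/dev/null && python3 -m creep '[[[0,0,0,0.94,1],[0,0,0,0.94,1],[0,0,0,0.94,1],[0,0,0,0.94,1],[0,-0.58,0,0,1],[0,-0.58,0,0,1],[0,-0.56,0,0,1],[0,0,0,0,1]]]' && python3 -c "
from h import *
x=jw(-130,-78);go(*x,57,-.130)"
```

```text
time: 48.4
eef_pos: [437.2, -72.5, 110.1]
tcp_rot: [[0.133, 0.991, 0.0], [0.991, -0.133, 0.001], [0.001, -0.0, -1.0]]
force: [0.5, 0.4, -0.3]
width: 0.2
grip_force: 0.0
t 48.4 pos [437.2 -72.5 110.1] a -0.133 q7 -0.05 w 0.2 | yaw -0.02 dx dy dz [0.01 0.06 2.65]
```

```bash
python3 -m creep '[[[0,0,0.9,0,1],[0,0,0.9,0,1],[0,0,0.85,0,1],[0,0,0,0,1],[0,0.3,0,0,1],[0,0.3,0,0,1],[0,0.3,0,0,1],[0,0.3,0,0,1]]]' && python3 -m creep '[[[0,0.3,0,0,1],[0,0.3,0,0,1],[0,0.4,0,0,1],[0,0.4,0,0,1],[0,0.4,0,0,1],[0,0.4,0,0,1],[0,-0.5,0,0,1],[0,0,-0.9,0,1]]]' && python3 -m creep '[[[0,0,-0.9,0,0.5],[0,0,-0.9,0,0.5],[0,0,-0.9,0,0.5],[0,0,-0.9,0,0.5]]]' && python3 -c "
from h import *
go(524.7,-371,120,1.668)
cv2.imwrite('pics/top2.png',bot.grab_frame('top')[:,:,::-1])"
```

```text
time: 49.4
eef_pos: [462.5, -76.0, 57.2]
tcp_rot: [[0.133, 0.991, 0.0], [0.991, -0.133, 0.0], [0.0, 0.0, -1.0]]
force: [-0.7, 0.7, 0.7]
width: 0.5
grip_force: 0.5
time: 50.4
eef_pos: [493.3, -80.4, 73.9]
tcp_rot: [[0.134, 0.991, -0.004], [0.991, -0.134, -0.0], [-0.001, -0.004, -1.0]]
force: [0.6, -0.6, 0.5]
width: 0.5
grip_force: 0.0
time: 50.9
eef_pos: [494.7, -80.5, 147.4]
tcp_rot: [[0.134, 0.991, -0.0], [0.991, -0.134, 0.0], [0.0, -0.0, -1.0]]
force: [-0.1, -0.0, -0.3]
width: 32.3
grip_force: 0.0
t 50.9 pos [494.7 -80.5 147.4] a -0.134 q7 -0.0 w 32.3 | yaw -12.91 dx dy dz [ -0.08 -14.6    1.37]
```

View pics/top2.png

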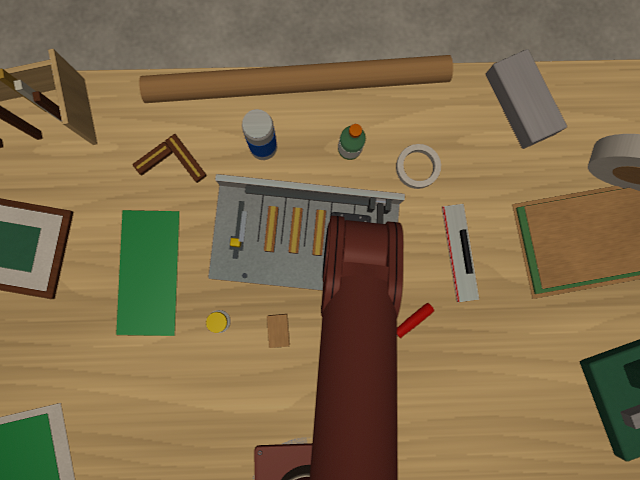

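Lanes 3, 2 and 1 hold one stick each (px (271,228), (295,230), (319,231)), lane 0 is under the arm, and the straightedge hasn't moved. I'll go there, staying above the lever.

```bash
python3 -m creep '[[[0,0,-0.5,-0.92,0.5],[0,0,-0.5,-0.92,0.5],[0,0,-0.5,-0.92,0.5],[0,0,-0.5,-0.92,0.5],[0,0,-0.5,-0.92,0.5],[0,0,-0.5,-0.92,0.5],[0,0,0,-0.92,0.5],[0,0,0,-0.92,0.5]]]' >/dev/null && python3 -m creep '[[[0,0,0,-0.92,0.5],[0,0,0,-0.92,0.5],[0,0,0,-0.92,0.5],[0,0,0,-0.92,0.5],[0,0,0,-0.92,0.5],[0,0,0,-0.92,0.5],[0,-0.9,0,0,0.5],[0,-0.9,0,0,0.5]]]' >/dev/null && python3 -m creep '[[[0,-0.9,0,0,0.5],[0,-0.9,0,0,0.5],[0,-0.9,0,0,0.5],[0,-0.9,0,0,0.5],[0,-0.9,0,0,0.5],[0,-0.9,0,0,0.5],[0,-0.9,0,0,0.5],[0,-0.9,0,0,0.5]]]' >/dev/null && python3 -m creep '[[[0,-0.9,0,0,0.5],[0,-0.9,0.3,0,0.5],[0,-0.9,0.5,0,0.5],[0,-0.9,0.5,0,0.5],[0,-0.9,0.5,0,0.5],[0,-0.9,0.5,0,0.5],[0,0,0.5,0,0.5],[0,0,0,0,0.5]]]' && python3 -c "
from h import *
go(524.7,-371,32,1.668)"
```

```text
time: 54.95
eef_pos: [522.2, -366.4, 149.8]
tcp_rot: [[-0.996, -0.094, -0.002], [-0.094, 0.996, 0.001], [0.002, 0.001, -1.0]]
force: [0.1, -0.3, -0.2]
width: 43.4
grip_force: 0.0
t 54.95 pos [ 522.2 -366.4  149.8] a 1.665 q7 2.4 w 43.4 | yaw -0.02 dx dy dz [-0.1  -0.24  5.89]
```

```bash
python3 -m creep '[[[-0.1,-0.24,0.8,0,0.5],[0,0,0.9,0,0.5],[0,0,0.9,0,0.5],[0,0,0.9,0,0.5],[0,0,0.9,0,0.5],[0,0,0.9,0,0.5],[0,0,0.6,0,0.5],[0,0,0,0,0.5]]]' && python3 -m creep '[[[0,0,0,0,1],[0,0,0,0,1],[0,0,0,0,1],[0,0,0,0,1],[0,0,0,0,1],[0,0,0,0,1]]]' 40 && python3 -c "
from h import *
go(524.7,-371,32,1.668)
cv2.imwrite('pics/side2.png',bot.grab_frame('side')[:,:,::-1])"
```

```text
time: 55.95
eef_pos: [524.5, -371.5, 31.9]
tcp_rot: [[-0.996, -0.093, -0.002], [-0.093, 0.996, 0.001], [0.001, 0.001, -1.0]]
force: [-0.1, 0.6, -0.4]
width: 43.5
grip_force: 0.0
time: 56.7
eef_pos: [525.2, -371.2, 33.3]
tcp_rot: [[-0.996, -0.094, 0.0], [-0.094, 0.996, 0.001], [-0.0, 0.001, -1.0]]
force: [-0.8, 3.6, 5.6]
width: 11.6
grip_force: 40.0
t 56.7 pos [ 525.2 -371.2   33.3] a 1.665 q7 2.46 w 11.6 | yaw -0.02 dx dy dz [0.02 0.01 0.06]
```

View pics/side2.png

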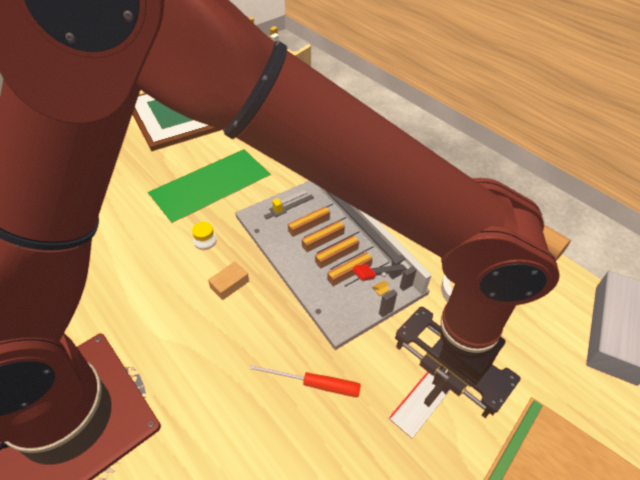

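The rib is gripped (11.6 mm) and all four sticks lie in their lanes. Next I lift high enough to clear the lever, turn, and carry it to the front of the row.

```bash
python3 -m creep '[[[0,0,-0.5,0,1],[0,0,-0.9,0,1],[0,0,-0.9,0,1],[0,0,-0.9,0.7,1],[0,0,-0.9,0.9,1],[0,0,-0.9,0.9,1],[0,0,-0.9,0.9,1],[0,0,-0.9,0.9,1]]]' >/dev/null && python3 -m creep '[[[0,0,-0.8,0.9,1],[0,0,0,0.9,1],[0,0,0,0.9,1],[0,0,0,0.9,1],[0,0,0,0.9,1],[0,0,0,0.9,1],[0,0,0,0.9,1],[0,0,0,0.9,1]]]' >/dev/null && python3 -m creep '[[[0,0,0,0.9,1],[0,0,0,0.9,1],[0,0,0,0.45,1],[0,0,0,0,1]]]' && python3 -c "
from h import *
x=jw(-97,0);go(*x,90,-.130)"
```

```text
time: 59.25
eef_pos: [525.2, -371.8, 185.9]
tcp_rot: [[0.252, 0.968, 0.001], [0.968, -0.252, -0.0], [-0.0, 0.001, -1.0]]
force: [1.0, -0.0, -1.9]
width: 11.6
grip_force: 40.0
t 59.25 pos [ 525.2 -371.8  185.9] a -0.255 q7 0.65 w 11.6 | yaw -0.89 dx dy dz [18.18 -4.59  4.8 ]
```

```bash
python3 -m creep '[[[0,0,0,-0.89,1],[0.91,-0.23,0,0,1],[0.91,-0.23,0,0,1],[0.91,-0.23,0,0,1],[0.91,-0.23,0,0,1],[0.91,-0.23,0,0,1],[0.91,-0.23,0,0,1],[0.91,-0.23,0,0,1]]]' >/dev/null && python3 -m creep '[[[0.91,-0.23,0,0,1],[0.91,-0.23,0,0,1],[0.91,-0.23,0,0,1],[0.91,-0.23,0,0,1],[0.91,-0.23,0,0,1],[0.91,-0.23,0,0,1],[0.91,-0.23,0,0,1],[0.91,-0.23,0,0,1]]]' >/dev/null && python3 -m creep '[[[0.91,-0.23,0,0,1],[0.91,-0.23,0,0,1],[0.91,-0.23,0,0,1],[0.91,-0.23,0,0,1],[0.91,-0.23,0,0,1],[0,0,0,0,1],[0,0,0,0,1]]]' && python3 -c "
from h import *
x=jw(-97,0);go(*x,90,-.130)
cv2.imwrite('pics/side3.png',bot.grab_frame('side')[:,:,::-1])"
```

```text
time: 62.12
eef_pos: [481.5, 0.2, 185.3]
tcp_rot: [[0.131, 0.991, 0.001], [0.991, -0.131, 0.0], [0.0, 0.0, -1.0]]
force: [1.0, 0.1, -3.0]
width: 11.9
grip_force: 40.0
t 62.12 pos [4.815e+02 2.000e-01 1.853e+02] a -0.131 q7 -0.2 w 11.9 | yaw -0.01 dx dy dz [ 0.02 -0.02  4.76]
```

View pics/side3.png

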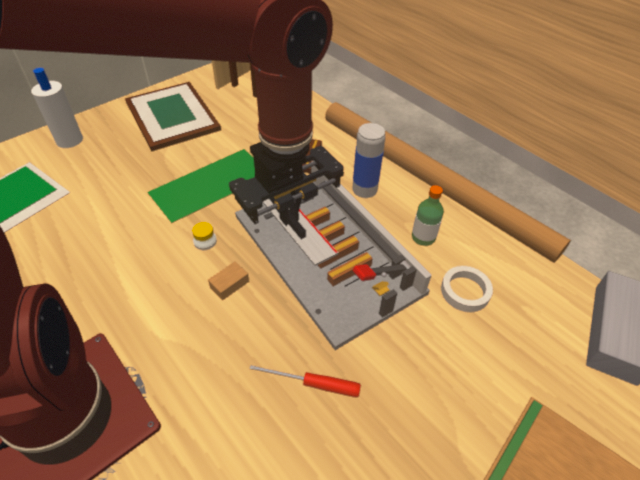

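```bash
python3 -m creep '[[[0,0,0.9,0,1],[0,0,0.9,0,1],[0,0,0.9,0,1],[0,0,0.9,0,1],[0,0,0.9,0,1],[0,0,0.9,0,1],[0,0,0.7,0,1],[0,0,0.3,0,1]]]' && python3 -m creep '[[[0,0,0.2,0,1],[0,0,0,0,1],[0,0,0,0,1]]]' && python3 -c "
from h import *
x=jw(-50,0);go(*x,52,-.130)"
```

```text
time: 63.18
eef_pos: [481.2, 0.6, 56.4]
tcp_rot: [[0.131, 0.991, -0.001], [0.991, -0.131, -0.001], [-0.001, -0.001, -1.0]]
force: [-0.8, -0.4, -3.3]
width: 12.0
grip_force: 40.0
time: 63.55
eef_pos: [481.7, 1.2, 53.3]
tcp_rot: [[0.131, 0.991, 0.001], [0.991, -0.131, 0.0], [0.0, 0.001, -1.0]]
force: [-0.1, 0.7, -4.0]
width: 11.8
grip_force: 40.0
t 63.55 pos [481.7   1.2  53.3] a -0.131 q7 0.06 w 11.8 | yaw -0.01 dx dy dz [-0.03  2.33  0.07]
```

```bash
python3 -m creep '[[[0,0.25,0.05,0,1],[0,0.25,0,0,1],[0,0.25,0,0,1],[0,0.25,0,0,1],[0,0.25,0,0,1],[0,0.25,0,0,1],[0,0.25,0,0,1],[0,0.25,0,0,1]]]' && python3 -m creep '[[[0,0.1,0,0,1],[0,0.1,0,0,1],[0,0,0,0,1],[0,0,0,0,1]]]' && python3 -m creep '[[[0,0.07,0,0,1],[0,0.07,0,0,1],[0,0,0,0,1],[0,0,0,0,1]]]' && python3 -c "
from h import *
x=jw(-50,0);go(*x,52,-.130)
cv2.imwrite('pics/top3.png',bot.grab_frame('top')[:,:,::-1])"
```

```text
time: 64.55
eef_pos: [521.4, -4.2, 51.9]
tcp_rot: [[0.131, 0.991, 0.0], [0.991, -0.131, -0.0], [-0.0, 0.0, -1.0]]
force: [-1.0, 0.5, -3.2]
width: 11.4
grip_force: 40.0
time: 65.05
eef_pos: [525.1, -4.7, 52.0]
tcp_rot: [[0.131, 0.991, 0.0], [0.991, -0.131, -0.0], [-0.0, 0.0, -1.0]]
force: [-0.5, -0.4, -3.3]
width: 11.7
grip_force: 40.0
time: 65.55
eef_pos: [528.0, -5.0, 52.0]
tcp_rot: [[0.131, 0.991, 0.0], [0.991, -0.131, -0.0], [-0.0, 0.0, -1.0]]
force: [-0.3, 0.3, -2.9]
width: 11.7
grip_force: 40.0
t 65.55 pos [528.  -5.  52.] a -0.131 q7 0.14 w 11.7 | yaw -0.01 dx dy dz [-0.03 -0.   -0.  ]
```

```bash
for i in 1; do python3 -m creep '[[[0,0.05,0,0,1],[0,0,0,0,1],[0,0,0,0,1]]]' | grep -E 'eef|force'; python3 -m creep '[[[0,0.05,0,0,1],[0,0,0,0,1],[0,0,0,0,1]]]' | grep -E 'eef|force';python3 -m creep '[[[0,0.05,0,0,1],[0,0,0,0,1],[0,0,0,0,1]]]' | grep -E 'eef|force'; done; python3 -c "
from h import *
print(bot.state()['moment'])"
```

```text
eef_pos: [528.7, -5.1, 51.9]
force: [-3.6, -0.4, -1.7]
grip_force: 40.0
eef_pos: [529.5, -5.2, 51.9]
force: [-4.9, 0.2, -1.5]
grip_force: 40.0
eef_pos: [529.6, -5.2, 51.6]
force: [-7.8, 1.7, 0.8]
grip_force: 40.0
[ 0.29729096  1.78896921 -0.05313557]
```

```bash
python3 -m creep '[[[0,0.08,0,0,1],[0,0.08,0,0,1],[0,0,0,0,1],[0,0,0,0,1]]]' | grep -E 'eef|rot|force'; python3 -c "
from h import *
print(bot.state()['moment'])
a=bot.grab_frame('side')[:,:,::-1];cv2.imwrite('pics/side4.png',cv2.resize(a[150:350,220:440],None,fx=3,fy=3,interpolation=cv2.INTER_CUBIC))"
```

```text
eef_pos: [529.7, -5.2, 51.2]
tcp_rot: [[0.131, 0.991, -0.009], [0.991, -0.131, 0.002], [0.001, -0.009, -1.0]]
force: [-22.8, 3.9, 16.2]
grip_force: 40.1
[ 0.71170364  4.9730813  -0.07672888]
```

View pics/side4.png

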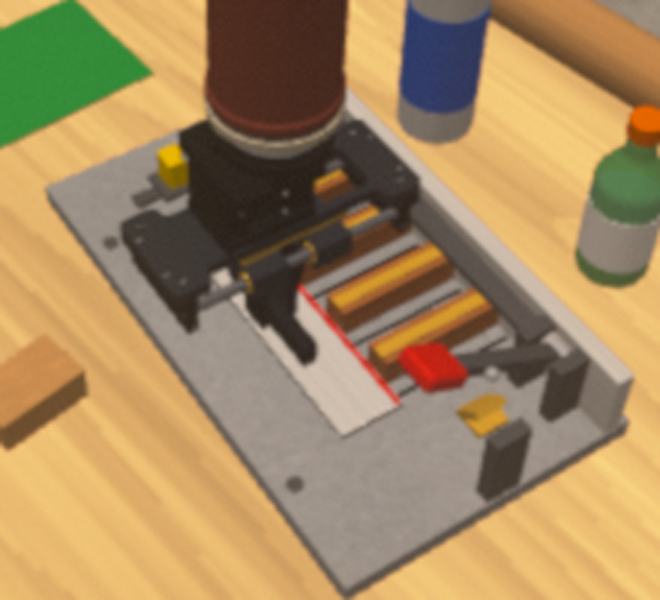

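```bash
python3 -m creep '[[[0,-0.08,0,0,1],[0,-0.08,0,0,1],[0,0,0,0,1],[0,0,0,0,1]]]' | grep -E 'eef|rot|force'; python3 -m creep '[[[0,0,0,0,0.8],[0,0,0,0,0.7],[0,0,0,0,0.6],[0,0,0,0,0.6]]]' | grep -E 'eef|width|force'
```

```text
eef_pos: [529.6, -5.2, 51.4]
tcp_rot: [[0.131, 0.991, -0.002], [0.991, -0.131, 0.0], [-0.0, -0.002, -1.0]]
force: [-6.6, 0.5, -2.7]
grip_force: 40.0
eef_pos: [531.3, -5.5, 52.2]
force: [-0.0, 0.1, -0.1]
width: 32.8
grip_force: 0.0
```

```bash
python3 -m creep '[[[0,0,-0.4,0,0.6],[0,0,-0.9,0,0.6],[0,0,-0.9,0,0.6],[0,0,-0.9,0,0.6],[0,0,-0.9,0,0.6],[0,0,-0.9,0,0.6],[-0.9,0,-0.9,0,1],[-0.9,0,-0.9,0,1]]]' >/dev/null && python3 -m creep '[[[-0.95,0,0,0,1],[-0.95,0,0,0,1],[-0.95,0,0,0,1],[-0.95,0,0,0,1],[-0.95,0,0,0,1],[-0.95,0,0,0,1],[-0.95,0,0,0,1],[-0.95,0,0,0,1]]]' >/dev/null && python3 -m creep '[[[-0.95,0,0,0,1],[-0.95,0,0,0,1],[-0.95,0,0,0,1],[-0.95,0,0,0,1],[0,0,0,0,1]]]' && python3 -c "
from h import *
x=jw(-28,-155);go(*x,152,-.130)
a=bot.grab_frame('top')[:,:,::-1];cv2.imwrite('pics/top4.png',cv2.resize(a[165:305,200:400],None,fx=4,fy=4,interpolation=cv2.INTER_CUBIC))"
```

```text
time: 70.9
eef_pos: [494.7, -269.5, 185.6]
tcp_rot: [[0.135, 0.991, -0.001], [0.991, -0.135, -0.001], [-0.001, -0.001, -1.0]]
force: [-0.7, 0.0, -0.3]
width: 0.4
grip_force: 0.0
t 70.9 pos [ 494.7 -269.5  185.6] a -0.135 q7 0.56 w 0.4 | yaw -0.04 dx dy dz [5.55 1.03 1.68]
```

View pics/top4.png

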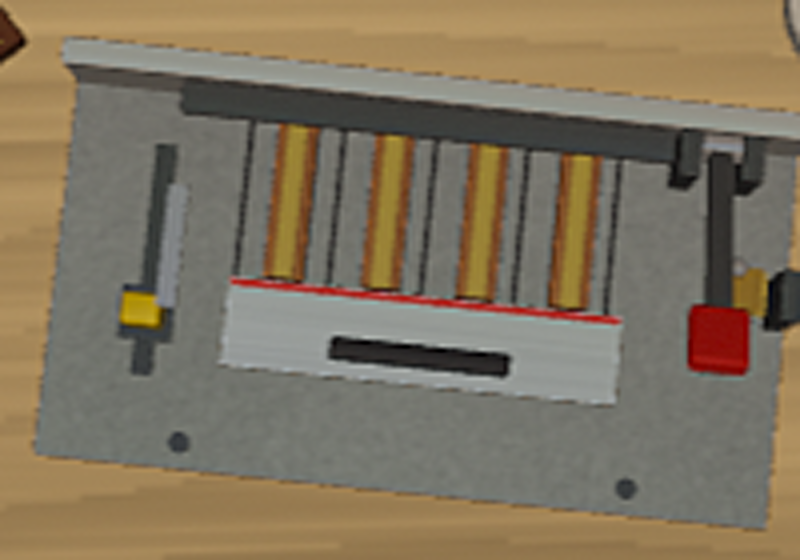

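Run:
```python
from h import *
a=np.mean([bot.grab_frame('top').astype(float) for _ in range(3)],0).astype(np.float32)
for k,y in enumerate((-78,-26,26,78)):
    xs=np.arange(-26,8,.25)
    def prof(z):
        out=[]
        for x in xs:
            P=np.array([[*jw(x,y+o),z] for o in(-6,-3,0,3,6)]);q=proj('top',P).astype(np.float32)
            out.append(cv2.remap(a,q[:,0].copy(),q[:,1].copy(),cv2.INTER_LINEAR).reshape(-1,3).mean(0))
        return np.array(out)
    p=prof(24);r=p[:,0]-p[:,1:].max(1);i=r.argmax()
    w=np.clip(r-np.median(r[:20]),0,None)[max(0,i-12):i+12];red=(w*xs[max(0,i-12):i+12]).sum()/w.sum()
    g=prof(44);s=g[:,1]-g[:,2];hi=s[-20:].mean();lo=s.min();j=np.where(s<(hi+lo)/2)[0].max()
    print(k,"red",red.round(1),"stick end",xs[j])
```

```text
0 red -16.9 stick end -14.5
1 red -17.0 stick end -14.0
2 red -16.7 stick end -14.25
3 red -16.8 stick end -14.0
```

The ends line up to within 0.5 mm across all four lanes, so the row is square. Now the lever.

```bash
python3 -m creep '[[[0.9,0.15,0,-0.04,1],[0.9,0.15,0,0,1],[0.9,0.15,0,0,1],[0.9,0.15,0,0,1],[0.9,0.15,0,0,1],[0.9,0.13,0,0,1],[0.15,0,0.8,0,1],[0,0,0.8,0,1]]]' && python3 -m creep '[[[0,0,0,0,1],[0,0,0,0,1]]]'| grep -E 'eef|force' && python3 -c "
from h import *
x=jw(-46,-155);go(*x,88,-.130)"
```

```text
time: 72.1
eef_pos: [527.4, -159.1, 152.6]
tcp_rot: [[0.125, 0.992, -0.0], [0.992, -0.125, -0.0], [-0.0, -0.0, -1.0]]
force: [0.3, 0.2, 2.9]
width: 0.4
grip_force: 1.4
eef_pos: [527.8, -159.9, 154.1]
force: [1.4, 0.4, 2.7]
grip_force: 1.1
t 72.35 pos [ 527.8 -159.9  154.1] a -0.127 q7 0.37 w 0.7 | yaw 0.02 dx dy dz [-0.1  -0.8   3.31]
```

```bash
python3 -m creep '[[[-0.1,-0.1,0.42,0,1],[0,-0.1,0.42,0,1],[0,-0.1,0.42,0,1],[0,-0.1,0.42,0,1],[0,-0.1,0.42,0,1],[0,-0.1,0.42,0,1],[0,-0.1,0.42,0,1],[0,-0.1,0.35,0,1]]]' | grep -E 'eef|force' ; python3 -m creep '[[[0,0,0.1,0,1],[0,0,0.1,0,1],[0,0,0,0,1],[0,0,0,0,1]]]'| grep -E 'eef|force'
```

```text
eef_pos: [512.7, -159.5, 88.3]
force: [3.5, 0.0, 28.4]
grip_force: 14.7
eef_pos: [512.8, -159.7, 87.2]
force: [-11.1, 4.5, 50.9]
grip_force: 25.2
```

```bash
python3 -m creep '[[[0,0,-0.3,0,1],[0,0,-0.5,0,1],[0,0,-0.9,0,1],[0,0,-0.9,0,1],[0,0,-0.9,0,1],[0,0,-0.9,0,1],[0,0,-0.9,0,1],[0,0,0,0,1]]]' | grep -E 'eef|force'; python3 -c "
from h import *
x=jw(-90,150);go(*x,57,-.130)
a=bot.grab_frame('side')[:,:,::-1];cv2.imwrite('pics/side5.png',cv2.resize(a[150:350,220:440],None,fx=3,fy=3,interpolation=cv2.INTER_CUBIC))"
```

```text
eef_pos: [512.4, -159.3, 191.7]
force: [0.6, 0.5, 0.5]
grip_force: 0.0
t 74.85 pos [ 512.4 -159.3  191.7] a -0.125 q7 0.31 w 0.2 | yaw 0.03 dx dy dz [15.22 -2.23  6.73]
```

View pics/side5.png

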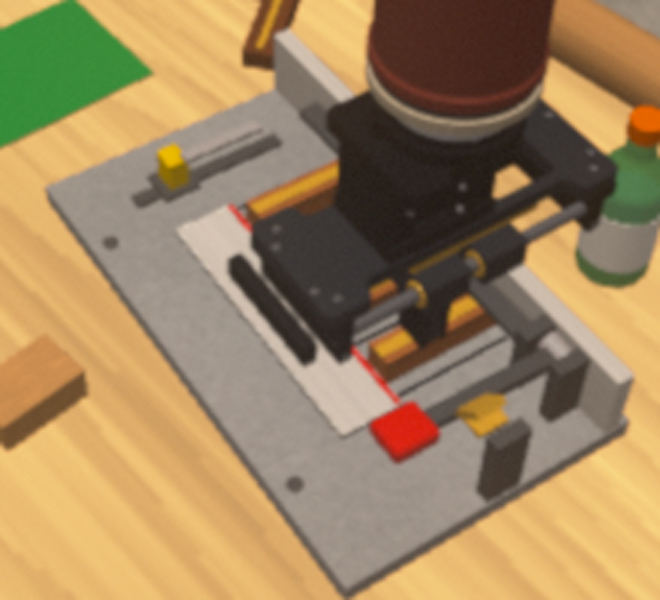

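The lever stays down on its own (pad now at px (404,432) in the crop). Next is the knob.

```bash
python3 -m creep '[[[0.9,-0.13,0,0.03,1],[0.9,-0.13,0,0,1],[0.9,-0.13,0,0,1],[0.9,-0.13,0,0,1],[0.9,-0.13,0,0,1],[0.9,-0.13,0,0,1],[0.9,-0.13,0,0,1],[0.9,-0.13,0,0,1]]]' >/dev/null; python3 -m creep '[[[0.9,-0.13,0,0,1],[0.9,-0.13,0,0,1],[0.9,-0.13,0,0,1],[0.9,-0.13,0,0,1],[0.9,-0.13,0,0,1],[0.9,-0.13,0,0,1],[0.9,-0.13,0,0,1],[0.9,-0.13,0,0,1]]]' >/dev/null; python3 -m creep '[[[0.8,-0.13,0,0,1],[0,0,0.9,0,1],[0,0,0.9,0,1],[0,0,0.9,0,1],[0,0,0.9,0,1],[0,0,0,0,1],[0,0,0,0,1]]]'| grep -E 'eef|force'; python3 -c "
from h import *
x=jw(-90,150);go(*x,57,-.130)"
```

```text
eef_pos: [507.3, 147.7, 118.4]
force: [0.3, -0.3, -0.1]
grip_force: 0.0
t 77.78 pos [507.3 147.7 118.4] a -0.13 q7 -0.27 w 0.4 | yaw -0.0 dx dy dz [0.04 0.01 3.07]
```

```bash
python3 -m creep '[[[0.04,0,0.8,0,1],[0,0,0.8,0,1],[0,0,0.8,0,1],[0,0,0.67,0,1],[0,0,0,0,1],[0,0.3,0,0,1],[0,0.3,0,0,1],[0,0.3,0,0,1]]]' | grep -E 'eef|force'; python3 -m creep '[[[0,0.3,0,0,1],[0,0.3,0,0,1],[0,0.3,0,0,1],[0,0.3,0,0,1],[0,0.3,0,0,1],[0,0.3,0,0,1],[0,0.3,0,0,1],[0,0.3,0,0,1]]]' | grep -E 'eef|force'; python3 -m creep '[[[0,0.2,0,0,1],[0,0.2,0,0,1],[0,0.1,0,0,1],[0,0,0,0,1]]]' | grep -E 'eef|force'; python3 -c "
from h import *
x=jw(-10,150);go(*x,57,-.130)"
```

```text
eef_pos: [525.8, 146.5, 57.2]
force: [-0.2, 0.9, -1.0]
grip_force: 0.0
eef_pos: [572.8, 140.1, 56.7]
force: [-2.2, 0.0, 0.6]
grip_force: 1.1
eef_pos: [582.7, 138.8, 56.8]
force: [0.1, 0.2, -0.4]
grip_force: 0.2
t 80.28 pos [582.7 138.8  56.8] a -0.13 q7 -0.09 w 0.3 | yaw 0.0 dx dy dz [-0.01  0.21 -0.01]
```

```bash
python3 -m creep '[[[0,0.15,0,0,1],[0,0.1,0,0,1],[0,0.1,0,0,1],[0,0,0,0,1]]]' | grep -E 'eef|force'; python3 -m creep '[[[0,0.1,0,0,1],[0,0.1,0,0,1],[0,0,0,0,1]]]' | grep -E 'eef|force';  python3 -c "
from h import *
x=jw(-10,150);go(*x,57,-.130)"
```

```text
eef_pos: [589.7, 138.0, 56.8]
force: [-0.2, 0.7, -0.0]
grip_force: 0.3
eef_pos: [593.6, 137.4, 56.7]
force: [0.1, 0.3, -0.8]
grip_force: 0.3
t 81.15 pos [593.6 137.4  56.7] a -0.13 q7 -0.08 w 0.8 | yaw 0.0 dx dy dz [-0.01 -0.33 -0.01]
```

```bash
python3 -m creep '[[[0,0.1,0,0,1],[0,0.1,0,0,1],[0,0,0,0,1]]]' | grep -E 'eef|force'; python3 -m creep '[[[0,0.1,0,0,1],[0,0,0,0,1],[0,0,0,0,1]]]' | grep -E 'eef|force';  python3 -c "
from h import *
x=jw(-10,150);go(*x,57,-.130)
a=bot.grab_frame('side')[:,:,::-1];cv2.imwrite('pics/side6.png',cv2.resize(a[120:320,220:440],None,fx=3,fy=3,interpolation=cv2.INTER_CUBIC))"
```

```text
eef_pos: [595.6, 137.2, 56.6]
force: [-9.4, 1.3, 8.5]
grip_force: 5.4
eef_pos: [595.9, 137.2, 56.5]
force: [-19.9, 0.7, 16.5]
grip_force: 9.9
t 81.9 pos [595.9 137.2  56.5] a -0.129 q7 -0.07 w 0.3 | yaw 0.01 dx dy dz [-0.02 -0.45 -0.02]
```

View pics/side6.png

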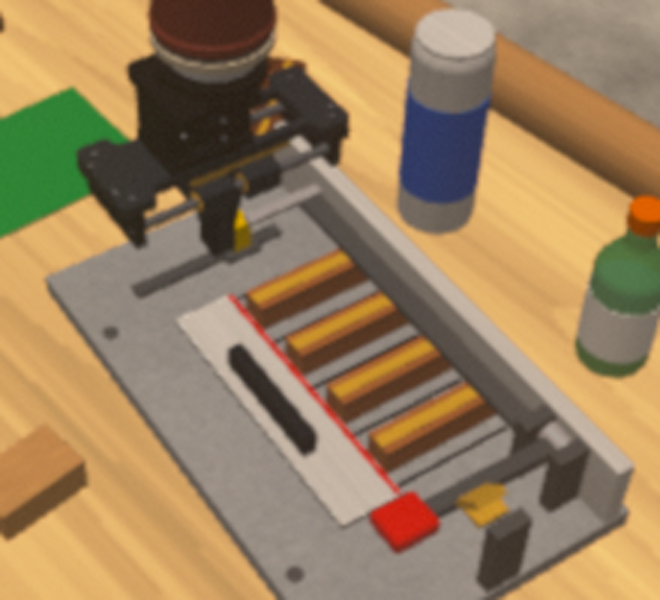

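The knob is hard against its stop (20 N), with its tongue over the keeper bar. The row and lever are unchanged. I'll back off and check once more.

```bash
python3 -m creep '[[[0,-0.4,0,0,1],[0,-0.6,0,0,1],[0,0,-0.6,0,1],[0,0,-0.9,0,1],[0,0,-0.9,0,1],[0,0,-0.9,0,1],[0,0,-0.9,0,1],[0,0,-0.9,0,1]]]' >/dev/null; python3 -m creep '[[[0.9,0,0,0,1],[0.9,0,0,0,1],[0.9,0,0,0,1],[0.9,0,0,0,1],[0.9,0,0,0,1],[0.9,0,0,0,1],[0.9,0,0,0,1],[0.9,0,0,0,1]]]' | grep -E 'eef|force'; python3 -c "
from h import *
a=bot.grab_frame('top')[:,:,::-1];cv2.imwrite('pics/top6.png',a)"
```

```text
eef_pos: [598.3, 283.3, 158.7]
force: [0.7, -0.5, -0.2]
grip_force: 0.0
```

View pics/top6.png

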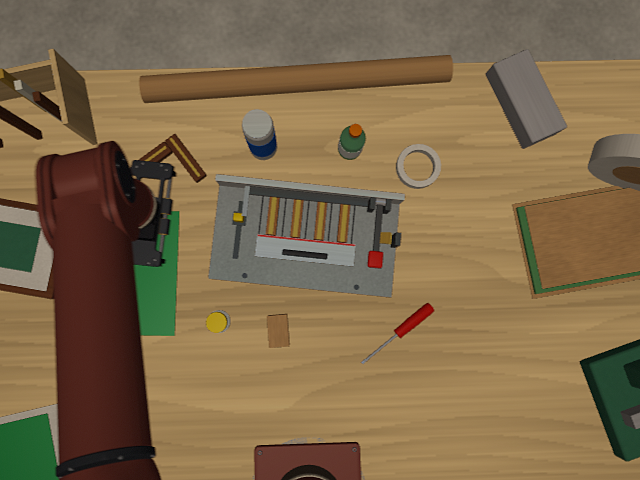

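Run:
```python
from h import *
a=bot.grab_frame('top').astype(int)
m=(a[...,0]-a[...,2]>110)&(a[...,1]-a[...,2]>70);m[:, :225]=0;m[:,250:]=0;m[:205]=0;m[235:]=0
v,u=np.nonzero(m);print(len(u),(rot(JIG[2]).T@(ray('top',(u.mean(),v.mean()),54)[0]-JIG[:2])).round(1))
f=a.astype(np.float32)
for y in(-78,-26,26,78):
    for z,fn,xs in((24,lambda p:p[:,0]-p[:,1:].max(1),np.arange(-26,0,.25)),):
        q=proj('top',np.array([[*jw(x,y),z] for x in xs])).astype(np.float32);p=cv2.remap(f,q[:,0].copy(),q[:,1].copy(),1).reshape(-1,3);r=np.clip(fn(p)-30,0,None);print(y,((r*xs).sum()/r.sum()).round(1))
```

```text
69 [ 15.2 149.9]
-78 -16.8
-26 -17.0
26 -16.7
78 -16.8
```

The knob is at jig x = 15 (full travel) and the straightedge hasn't moved, so I'm handing in.

```bash
python3 -c "
from rig import bot
print(bot.job_done())"
```

```text
the job is handed in; nothing more can be done
None
```

The job is handed in: all four sticks are in their lanes against the back fence, the straightedge is flush against their near ends, the lever is latched down, the knob is at its end stop, and nothing else on the bench was moved.

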